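# Tighten the bench chuck on the step drill

### The arm

A 6-joint arm with a two-finger parallel gripper is mounted at the origin on a cart in front of the work surface, level with it; the furniture and walls round the work are solid. World frame = base frame: x ahead of the robot, y to its left, z up, the work surface at z = 0. Lengths are in m, angles in rad, forces in N, time in s.
With the tool pointing down it reaches from about 0.4 to 0.825 m from the base axis. Payload 7 kg.
Tool frame: the origin (TCP) lies midway between the tips of the shut fingers; the grasp point (between the pads) lies arm.hold_point_z behind it (arm.hold_point_z is the distance from the TCP to the grasp point, in m); z points along the fingers, y is the line along which they close (so a half turn about z gives the same grasp; the last joint's range is limited). The gripper opens to 88 mm and grips with 3 to 60 N. Pads are 19 mm wide; open, the fingers measure 130 mm over their backs; the gripper's body (78 mm by 193 mm) begins 47 mm behind the grasp point.
Start: joints at [1.489, 0.359, 0.012, 0, -1.224, -0.288], TCP at [0.244, 0.629, 0.227] pointing down, gripper open.
Joint ranges: [-3.07, 3.07], [-1.43, 2.12], [-1.02, 1.25], [-3.03, 1.67], [-3.05, -0], [-3.03, 3.03]. Speed limits (rad/s): [2.39, 2.39, 3.01, 3.14, 3.14, 3.14].

### API

Orientations are given as [roll, pitch, yaw] about the fixed x, y, z axes, in that order (R = Rz(yaw) Ry(pitch) Rx(roll)).
In Python, from station import arm gives the robot as it stands.
- The arm moves only by the shell command python3 -m crank 'ROWS' [OPENING] [FORCE]. ROWS is JSON, a list that holds one entry, the list of rows, each a list of 4 numbers: the shift along the tool's x, y, z in units of 25 mm (1.0 is 25 mm), then the turn about the tool's z in units of 5 degrees (1.0 is 5 degrees). A call has 1 to 12 rows; each row is the pose to reach, as a shift and turn from the pose commanded when the call began, along the tool's axes at that moment; what a row does not reach only later rows make up. A row lasts 1/8 s, in which the tool goes at most 62.5 mm and 10.7 degrees, less where a joint would pass 70% of its speed; a pose out of reach is approached as far as the arm can. A call with a gripper value outside its range is refused whole. OPENING is the closure, from 0 (fully open) to 1 (shut), set as the call begins (- or left out, the last holds). The fingers move at their own pace and stop on an object; FORCE is the grip in N (left out, the last holds). Time passes only in rows, so rows that repeat a pose let the fingers close. It gives the time, the measured TCP pose, the force, the opening and the grip force at its end, in the units of the state.
- arm.get_state(): the state, without advancing time (a new reading comes with each control period).
- arm.grab_frame(name): name is "scene" or "top" or "wrist"; returns (picture, depth): 420x560x3 uint8, red, green, blue; 420x560 float32, m along the optical axis (not along the pixel's ray), 0 where there is no reading.
- arm.get_calibration(name): a dict with "mtx" (3x3 intrinsics, pixels), "R" (3x3) and "t" (3): a world point X has camera coordinates R X + t; the wrist camera has in their place "mount" (4x4, takes a point from camera to tool coordinates, whose origin is the TCP and whose axes are the flange's). Camera axes: x right, y down, z forward; pixel columns grow to the right and rows downward; lengths in m; the calibration is good to about 2 mm. A picture is of the moment at which its call begins: read the wrist's pose just before it. get_calibration takes no time and is no camera call.
- arm.job_done(): hands the job in; it is judged then, once.
Trained networks look in the newest picture that a camera, given by its name, has taken for a name from the list of things; names that differ only in an ending like _2 or _b are one class to them, and where a whole thing is asked for, a point or a joint stands for the part that bears it (a point fixed in the world has none). Each returns a list of dicts, best first, with "score" (0 to 1); they miss things now and then, are a little off and sometimes report something else, mostly with a low value. They report only what shows in the picture. A call takes as long as a camera call.
- arm.recognise(thing, camera): "extent" ([left, top, width, height] in pixels, round what is visible of it).
- arm.trace(thing, camera): "mask" (420x560 bool, what is visible of it) and "extent" ([left, top, width, height] in pixels, round what is visible of it).
The state is a dict: "t": time; "q": joint angles; "qd": joint speeds; "joint_efforts": joint torques, N m; "eef_pos": TCP position; "ee_rot": TCP orientation; "force": force on the tool from outside, world axes, zero at the start; "moment": the same for the moment, N m; "width": finger opening in m; "gripper_force": force on a finger pad.
Only numpy, scipy, OpenCV 4.12 (cv2) and the standard library are available. Lean on these libraries where they do the work, as an engineer would, in place of code of your own. Each camera call takes 0.05 s, during which the arm holds its last target. There are 200 camera calls.

### The job

A step drill stands loose in one of the two upright bench chucks, shank down. Turn the sleeve of that chuck clockwise, seen from above, until it comes to its stop and the jaws hold the drill upright, then let go; leave the empty chuck alone.

Things in the scene. Friction and masses are not known exactly. Their poses are not given: they have to be found in the camera images.
- chuck_grip (a point): Point to grip at, on the upright axis of the chuck with the drill, 70 mm above the bench. Grey base plate 90 x 90 x 14 mm, screwed down; fixed steel collar, diameter 58, up to 44 mm; above it the black ribbed sleeve, diameter 52, from 46 to 84 mm, grip it across at any yaw. The drill's point stands 108 mm above the bench, between the fingers. The empty chuck is over 165 mm away.
- chuck_sleeve (a joint): Turn of that sleeve, rad: 0 jaws fully open, grows clockwise seen from above, 1.15 at the stop; starts at 0 to 0.25. The three jaws do not turn; they move in 5 mm per rad, touch the shank at about 0.95 and squeeze it from there on. It does not rise, stays where left, and takes about 0.45 N m to turn, up to 0.7 N m near the stop (grip with 50 N or more).
- bit: Steel step drill, 64 mm long: round shank, diameter 12, 43 mm long, under a stepped cone 20 mm across at its widest. Origin at the centre of the shank's foot, z along the shank to the point. It stands foot down on the chuck's bore floor, 44 mm above the bench, loose between the open jaws, up to 3 mm off the axis.
- empty_rim (a point): Bright index notch on the top rim of the empty chuck's sleeve, 23 mm from its axis, 84 mm above the bench. That chuck is the same as the other, but has no drill in it; its sleeve must not be turned.

How it is judged:
At the end, for the whole second after the job is handed in: The loaded chuck's sleeve is turned to within about 10 degrees of its stop (joint above 0.98 rad) and at rest, with the step drill between the jaws: foot within 4 mm of the chuck's axis and between 32 and 16 mm below the grip point, upright within 10 degrees, at rest (value of joint chuck_sleeve above 0.98 rad and velocity of joint chuck_sleeve between -0.05 and 0.05 rad/s and horizontal distance between bit and chuck_grip below 0.004 m and z of bit in the frame of chuck_grip between -0.032 and -0.016 m and angle between bit's own z axis and vertical below 0.17 rad and linear speed of bit below 0.02 m/s); the robot touches nothing.
It fails at once if the empty chuck's sleeve is turned (its index notch moves more than 6 mm) (distance of empty_rim from where it was at the start of the episode above 0.006 m).
It also fails if it takes over 29 s, if anything falls off the work surface, if the arm or the gripper's body presses on something with over 40 N, if the wrist force passes 120 N, or if a joint passes its speed limit or range.

## Working session

There is one attempt and no reset: what is moved stays moved. The work goes in short steps, Python scripts to look and compute and a shell command to move; the robot and the scene stay as the last step left them, time stands still between calls to the robot, and variables do not carry over. Pictures are saved under pics/ and viewed, at most 10 in all, crops included, and the job is handed in when it is done.

```bash
mkdir -p pics; cat > h.py <<'E'
import numpy as np, cv2
from station import arm
from scipy.spatial.transform import Rotation as Ro
def cam(name):
    c=arm.get_calibration(name)
    if name=="wrist":
        s=arm.get_state(); T=np.eye(4); T[:3,:3]=Ro.from_euler('xyz',s['ee_rot']).as_matrix(); T[:3,3]=s['eef_pos']
        return c['mtx'],T@np.array(c['mount'])
    T=np.eye(4); R=np.array(c['R']); T[:3,:3]=R.T; T[:3,3]=-R.T@np.array(c['t']); return c['mtx'],T
def cloud(d,K,T):
    K=np.array(K); v,u=np.mgrid[:420,:560]
    P=np.stack([(u-K[0,2])/K[0,0]*d,(v-K[1,2])/K[1,1]*d,d],-1)
    return P@T[:3,:3].T+T[:3,3]
def save(n,im): cv2.imwrite('pics/'+n+'.png',im[:,:,::-1])
E
python3 - <<'E'
from h import *
s=arm.get_state(); print(s['t'],s['eef_pos'],s['ee_rot'],s['width'],arm.hold_point_z)
ims=[]
for n in ("top","scene"):
    K,T=cam(n); im,d=arm.grab_frame(n); W=cloud(d,K,T); ims.append(im)
    for th in ("bit","chuck_grip","chuck_sleeve","empty_rim"):
        for r in arm.trace(th,n)[:3]:
            m=r['mask']&(d>0); p=W[m]; 
            if len(p): 
                q=p[p[:,2]>np.percentile(p[:,2],95)-.01] 
                print(n,th,round(r['score'],2),r['extent'],np.median(p,0).round(3),'top',q.mean(0).round(3))
save('a',np.hstack(ims)[:, :, :]) if 0 else save('a',cv2.resize(np.hstack(ims),(800,300)))
E
```

```text
0.0 [0.24383969 0.62891308 0.22563143] [ 3.13997062e+00 -1.65696288e-04 -3.69943470e-01] 0.0875900730994869 0.0188
top chuck_grip 0.79 [195.6, 190.9, 46.3, 47.0] [0.54  0.095 0.018] top [0.545 0.102 0.085]
top chuck_sleeve 0.63 [199.0, 195.5, 27.0, 26.2] [0.545 0.103 0.082] top [0.544 0.102 0.084]
top empty_rim 0.6 [325.7, 201.5, 27.8, 27.1] [ 0.538 -0.166  0.083] top [ 0.536 -0.166  0.084]
scene chuck_grip 0.83 [211.6, 243.0, 63.8, 62.9] [0.529 0.118 0.019] top [0.54  0.106 0.082]
scene chuck_sleeve 0.77 [228.9, 243.3, 29.6, 35.4] [0.535 0.111 0.073] top [0.539 0.107 0.081]
scene empty_rim 0.82 [310.0, 160.4, 28.0, 31.6] [ 0.529 -0.155  0.072] top [ 0.531 -0.164  0.081]
```

View pics/a.png

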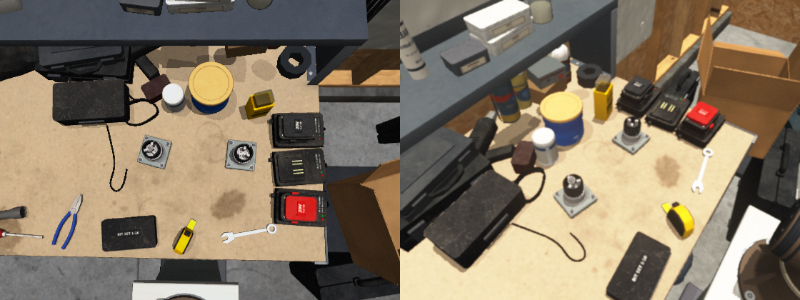

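```bash
python3 - <<'E'
from h import *
rows=[]
for n,bs in (("top",[(180,175),(305,175)]),("scene",[(205,215),(285,130)])):
    K,T=cam(n); im,d=arm.grab_frame(n); W=cloud(d,K,T); r=[]
    for (u,v) in bs:
        w=W[v:v+80,u:u+80].reshape(-1,3); k=(w[:,2]>.089)&(w[:,2]<.13)&(d[v:v+80,u:u+80].ravel()>0)
        print(n,u,v,k.sum(),w[k].mean(0) if k.any() else '', w[k][:,2].max() if k.any() else '')
        k=(abs(w[:,2]-.0825)<.004); p=w[k]; print(' rim',p.min(0),p.max(0),(p.min(0)+p.max(0))/2)
        r.append(cv2.resize(im[v:v+80,u:u+80],(300,300),interpolation=cv2.INTER_CUBIC))
    rows.append(np.hstack(r))
save('b',np.vstack(rows))
E
```

```text
top 180 175 81 [0.54652361 0.10280717 0.09744115] 0.11105720044846801
 rim [0.52067952 0.07706998 0.07850254] [0.57162672 0.12909257 0.08648802] [0.54615312 0.10308128 0.08249528]
top 305 175 3 [ 0.53983683 -0.16717953  0.08983403] 0.09070058934639535
 rim [ 0.51312604 -0.19383587  0.07851191] [ 0.56315196 -0.14203762  0.08648237] [ 0.538139   -0.16793674  0.08249714]
scene 205 215 85 [0.54372495 0.10664364 0.09703754] 0.10812708827509732
 rim [0.51786656 0.0779234  0.07851247] [0.56907986 0.12862113 0.08648606] [0.54347321 0.10327227 0.08249927]
scene 285 130 102 [ 0.64868347 -0.20738349  0.10191089] 0.1183197598057758
 rim [ 0.50967961 -0.30882558  0.07857552] [ 0.66489545 -0.14057052  0.08642251] [ 0.58728753 -0.22469805  0.08249902]
```

View pics/b.png

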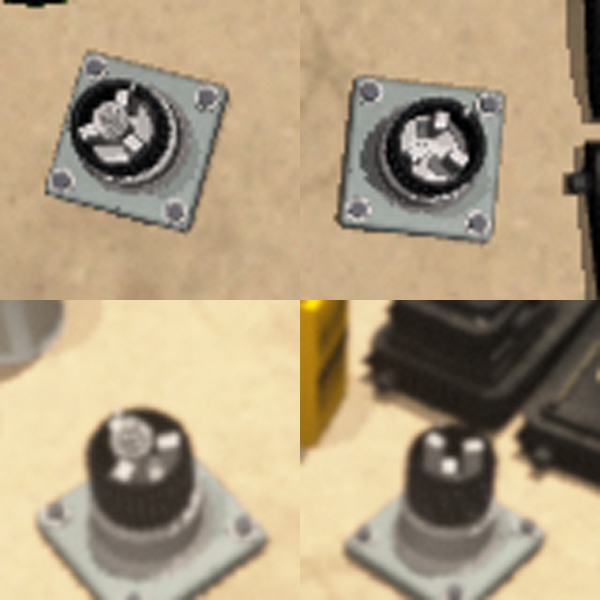

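```bash
python3 - <<'E'
from h import *
a=np.array([.244,.629]);b=np.array([.545,.103])
for n in("top","scene"):
    K,T=cam(n); im,d=arm.grab_frame(n); W=cloud(d,K,T)[d>0].reshape(-1,3)
    r=np.linalg.norm(W[:,:2]-b,axis=1); k=(r>.03)&(r<.15)
    print(n,'near',[(x,W[(r>.03)&(r<x)][:,2].max().round(3)) for x in(.1,.12,.14,.16)])
    u=(b-a)/np.linalg.norm(b-a); s=(W[:,:2]-a)@u; p=(W[:,:2]-a)@np.array([-u[1],u[0]])
    for lo in np.arange(.15,.7,.1):
        k=(s>lo)&(s<lo+.1)&(abs(p)<.12); print(lo.round(2),np.percentile(W[k][:,2],99.5).round(3) if k.sum()>20 else None)
E
```

```text
top near [(0.1, np.float64(0.028)), (0.12, np.float64(0.031)), (0.14, np.float64(0.074)), (0.16, np.float64(0.103))]
0.15 0.036
0.25 0.015
0.35 0.033
0.45 0.011
0.55 0.101
0.65 0.101
scene near [(0.1, np.float64(0.042)), (0.12, np.float64(0.042)), (0.14, np.float64(0.097)), (0.16, np.float64(0.101))]
0.15 None
0.25 0.002
0.35 0.031
0.45 0.008
0.55 0.1
0.65 0.099
```

Clear path. Travel over the chuck at the current height.

```bash
python3 -m crank '[[[1.9,1.5,0,0],[3.8,3.1,0,0],[5.7,4.6,0,0],[7.5,6.1,0,0],[9.4,7.6,0,0],[11.3,9.2,0,0],[13.2,10.7,0,0],[15.1,12.2,0,0],[17,13.7,0,0],[18.8,15.3,0,0],[18.8,15.3,0,0],[18.8,15.3,0,0]]]' 0 60
python3 - <<'E'
from h import *
s=arm.get_state(); print(s['t'],s['eef_pos'],s['ee_rot'],s['q'])
K,T=cam("wrist"); im,d=arm.grab_frame("wrist"); W=cloud(d,K,T); save('c',im)
k=(d>0)&(abs(W[...,2]-.082)<.006)&(np.hypot(W[...,0]-.545,W[...,1]-.103)<.04); p=W[k]
if k.any():
    c,r=cv2.minEnclosingCircle(p[:,:2].astype(np.float32)); print(k.sum(),p.min(0),p.max(0),(p.min(0)+p.max(0))/2,c,r)
E
```

```text
t: 2.2
eef_pos: [0.5439, 0.1025, 0.2265]
ee_rot: [-3.142, 0.0, -0.371]
force: [-0.0, -0.3, -0.3]
width: 0.0879
gripper_force: 0.0
2.2 [0.54391754 0.10253556 0.22650004] [-3.14156530e+00  1.37075755e-04 -3.70987815e-01] [ 5.40097773e-01  1.59539197e-01 -2.58470848e-01 -1.36857263e-04
 -1.15284869e+00  6.59766289e-01]
1323 [0.51935269 0.07687533 0.07600777] [0.57229521 0.13012068 0.08742558] [0.54582395 0.103498   0.08171668] (0.545575737953186, 0.10334434360265732) 0.02704746276140213
```

View pics/c.png

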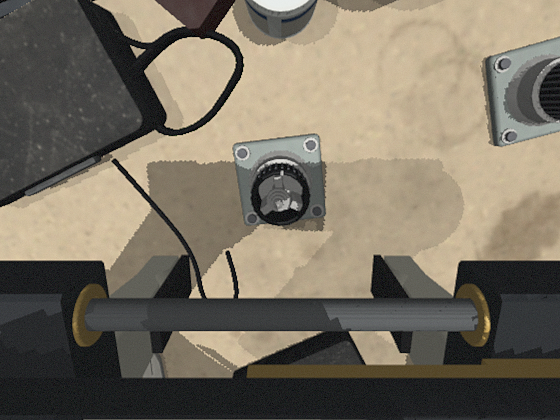

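```bash
python3 -m crank '[[[0.05,-0.05,1,0],[0.05,-0.05,2.2,0],[0.05,-0.05,3.5,0],[0.05,-0.05,4.6,0],[0.05,-0.05,5.5,0],[0.05,-0.05,6.2,0],[0.05,-0.05,6.7,0],[0.05,-0.05,6.98,0],[0.05,-0.05,6.98,0],[0.05,-0.05,6.98,0]]]' 0 60
```

```text
t: 3.5
eef_pos: [0.546, 0.1038, 0.0527]
ee_rot: [-3.141, -0.001, -0.37]
force: [0.1, 0.3, 0.4]
width: 0.0878
gripper_force: 0.0
```

```bash
python3 -m crank '[[[0,0,0,0],[0,0,0,0],[0,0,0,0],[0,0,0,0],[0,0,0,0],[0,0,0,0],[0,0,0,0],[0,0,0,0]]]' 1 60
```

```text
t: 4.5
eef_pos: [0.5452, 0.1029, 0.052]
ee_rot: [3.14, 0.0, -0.37]
force: [-0.0, -5.9, 2.4]
width: 0.0482
gripper_force: 60.0
```

```bash
python3 -m crank '[[[0,0,0,0.6],[0,0,0,1.2],[0,0,0,1.8],[0,0,0,2.4],[0,0,0,3],[0,0,0,3.6],[0,0,0,4.2],[0,0,0,4.8],[0,0,0,5.4],[0,0,0,6],[0,0,0,6],[0,0,0,6]]]'; python3 -c "
from h import *
s=arm.get_state();print(s['moment'],s['q'])"
```

```text
t: 6.0
eef_pos: [0.5451, 0.1027, 0.0521]
ee_rot: [3.14, -0.0, -0.894]
force: [-0.3, -6.3, 3.4]
width: 0.0488
gripper_force: 60.0
[-2.13299372  0.25121307 -0.00833042] [ 5.39537695e-01  3.40967172e-01 -4.68914510e-01  4.99058866e-04
 -7.62378810e-01  1.36899669e-01]
```

```bash
python3 -m crank '[[[0,0,0,0.5],[0,0,0,1],[0,0,0,1.5],[0,0,0,2],[0,0,0,2.5],[0,0,0,3],[0,0,0,3.5],[0,0,0,4],[0,0,0,4.4],[0,0,0,4.8]]]'; python3 -c "
from h import *
s=arm.get_state();print(s['moment'],s['q'])"
```

```text
t: 7.25
eef_pos: [0.5449, 0.1026, 0.052]
ee_rot: [3.14, -0.001, -1.313]
force: [-1.1, -7.0, 3.7]
width: 0.0486
gripper_force: 60.0
[-2.14556651  0.5213999   0.5887778 ] [ 0.53974521  0.34091052 -0.46913884  0.00080764 -0.76276896 -0.28229651]
```

```bash
python3 -m crank '[[[0,0,0,0.4],[0,0,0,0.8],[0,0,0,1.2],[0,0,0,1.6],[0,0,0,2]]]'; python3 -c "
from h import *
s=arm.get_state();print(s['moment'],s['q'])"
```

```text
t: 7.88
eef_pos: [0.5447, 0.1032, 0.0521]
ee_rot: [3.14, -0.001, -1.485]
force: [-3.1, -6.4, 5.9]
width: 0.0486
gripper_force: 60.0
[-2.37661344  1.27560023  1.660422  ] [ 5.40752824e-01  3.40725459e-01 -4.69059751e-01  5.91628117e-04
 -7.62925026e-01 -4.55827375e-01]
```

```bash
python3 -m crank '[[[0,0,0,0],[0,0,0,0],[0,0,0,0],[0,0,0,0],[0,0,0,0],[0,0,0,0]]]' 0 60
```

```text
t: 8.62
eef_pos: [0.5456, 0.1036, 0.0521]
ee_rot: [-3.142, 0.0, -1.487]
force: [0.4, 0.3, -0.3]
width: 0.0874
gripper_force: 0.0
```

```bash
python3 -m crank '[[[0,0,-0.4,0],[0,0,-1.2,0],[0,0,-2.2,0],[0,0,-3.4,0],[0,0,-4.6,0],[0,0,-5.8,0],[0,0,-6.6,0],[0,0,-7,0],[0,0,-7,0],[0,0,-7,0]]]'
python3 - <<'E'
from h import *
K,T=cam("wrist"); im,d=arm.grab_frame("wrist"); W=cloud(d,K,T)
b=np.array([.5455,.1033]); r=np.hypot(W[...,0]-b[0],W[...,1]-b[1])
k=(d>0)&(r<.03)&(W[...,2]>.089)&(W[...,2]<.12); v,u=np.where(k); print(k.sum(),W[k].mean(0),W[k].max(0))
k2=(d>0)&(abs(W[...,2]-.082)<.006)&(r<.04);print(cv2.minEnclosingCircle(W[k2][:,:2].astype(np.float32)))
cv=int(v.mean());cu=int(u.mean());a=cv2.resize(im[cv-50:cv+50,cu-50:cu+50],(400,400),interpolation=2)
im,d=arm.grab_frame("top"); e=cv2.resize(im[175:255,180:260],(400,400),interpolation=2); save('d',np.hstack([a,e]))
E
```

```text
t: 9.88
eef_pos: [0.5451, 0.1034, 0.2262]
ee_rot: [3.14, -0.0, -1.487]
force: [0.5, -0.1, 0.0]
width: 0.0875
gripper_force: 0.0
419 [0.54565229 0.10116032 0.09689583] [0.55479705 0.11240284 0.10836149]
((0.5455231666564941, 0.10306766629219055), 0.026883644983172417)
```

View pics/d.png

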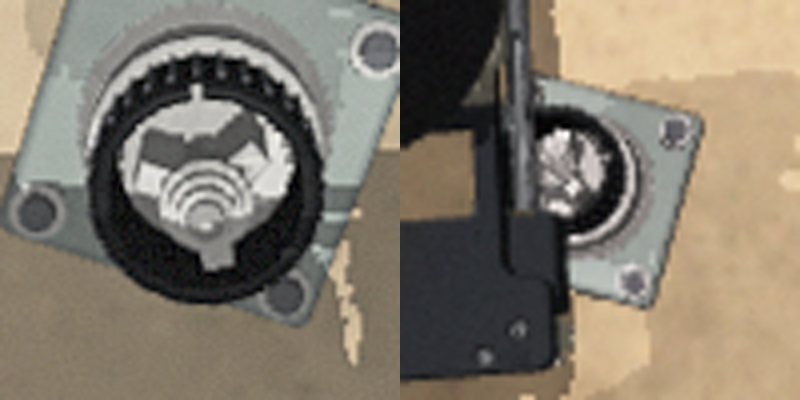

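```bash
python3 - <<'E'
from h import *
K,T=cam("wrist"); im,d=arm.grab_frame("wrist"); W=cloud(d,K,T)
r=np.hypot(W[...,0]-.5455,W[...,1]-.1031)
for lo,hi in((.09,.096),(.096,.102),(.102,.106),(.106,.111)):
    k=(d>0)&(r<.02)&(W[...,2]>lo)&(W[...,2]<hi); print(lo,k.sum(),W[k].mean(0),W[k].min(0)[:2],W[k].max(0)[:2])
# notch: bright rim pixels at r 21-25mm
k=(d>0)&(abs(W[...,2]-.083)<.004)&(r>.021)&(r<.025)&(im.min(-1)>130); p=W[k]; print(np.degrees(np.arctan2(p[:,1]-.1031,p[:,0]-.5455)).round())
E
```

```text
0.09 206 [0.54576017 0.10075344 0.09270455] [0.53588395 0.09279367] [0.55483732 0.11306995]
0.096 124 [0.54540499 0.101487   0.09895669] [0.53787837 0.09555168] [0.55289124 0.11039243]
0.102 46 [0.54539298 0.10206874 0.10467742] [0.54199813 0.09895008] [0.54945216 0.10639068]
0.106 32 [0.54572958 0.1028611  0.10699444] [0.54291152 0.10011987] [0.54856403 0.10602453]
[-80. -82. -79. -82. -79. -81. -79. -81. -79. -83.]
```

```bash
python3 -c "
from station import arm
print(arm.job_done())"
```

```text
the job is handed in; nothing more can be done
None
```

I turned the loaded chuck's sleeve about 1.1 rad clockwise until it met its stop. The drill stands upright with its point within about 0.3 mm of the chuck's axis. The gripper is open and clear, the empty chuck was not touched, and the job is handed in at about 10 s; no verdict was returned.

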